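# Pump the hand press and present the plunger over its mould

### The job

Get the hand press ready for its next charge: pull its pump handle all the way down and then ease it all the way back up under control, never letting it spring back. Then take from the tray the plunger whose foot fits the rectangular mould on the press, carry it over the row of jars without touching them, and finish while still holding it about 1 cm above the mould's mouth, upright, centred, square with the mould and still, never touching the mould. Leave the jars and the other plunger where they are.

Things in the scene. Friction and masses are not known exactly. Their poses are not given: they have to be found in the camera images.
- press: Hand press fixed to the bench, right of the robot. Dark steel base plate 340 x 300 x 12 mm; origin at the centre of its underside, x away from the robot when unturned, y left, z up. Carries a platen (top 30 mm above the bench) at x 0, y +70 mm, a red oil tank (68 mm round, 124 mm tall) at x +120, y 0, and the pump, whose handle pivots at x +100, y -100, z +130 mm about a level axis along y, between two upright cheeks 155 mm high.
- handle (a joint): Pump handle angle, rad: 0 = fully up (rest, leaning 0.45 rad above level), 0.65 = all the way down (end stop, 0.20 rad below level). A spring always drives it up: about 7 N at the grip when up to 12 N when down. Let go, it snaps back fast; easing it means well under 1 rad/s. A jump over the last 0.1 rad below fully up does no harm.
- handle_grip (a point): Centre of the black rubber hand grip on the pump handle: round bar 24 mm thick, 110 mm long, centred 180 mm from the pivot along the handle. The handle points from the pivot along the press's -x (towards the robot) and upward. About 208 mm above the bench when up, 94 mm when down; it swings in the press's x-z plane in an arc of radius 180 mm about the pivot (see press). Free space all round the grip.
- mould: Open-topped aluminium mould standing fixed on the platen: rectangular sleeve, cavity 60 mm along its x by 36 mm along its y, with a short flared lip round its mouth (outside about 80 x 56 mm) and a 100 x 76 mm foot flange. Origin at the centre of its underside, 30 mm above the bench; z up.
- mould_mouth (a point): Centre of the mould's mouth, level with the top of its lip: 65 mm above the mould's underside, 95 mm above the bench; axes as the mould's.
- plunger_rect: Loose aluminium plunger that fits the mould, standing in the tray: rectangular foot block 54 (its x) x 30 (its y) x 48 mm tall, and on it a centred flat grip 34 (x) x 16 (y) mm, from 48 to 100 mm high. Origin at the centre of its underside, z up along the grip. About 0.3 kg. Take it by the grip across its 16 mm.
- plunger_round: The other plunger, in the same tray: same grip and height (100 mm) but a round foot 48 mm in diameter. Origin at the centre of its underside. Not for this mould: leave it. The two may stand either way round.
- tray: White plastic tray, fixed, 270 (x) x 180 (y) mm, walls 45 mm high and 4 mm thick, floor 4 mm; left of the robot. Origin at the centre of its underside.
- rack: Grey plastic rack fixed between tray and press: 380 mm long (its x), 72 mm wide (its y), walls 32 mm high. Origin at the centre of its underside. Three jars stand in a row in it.
- jar0: Glass jar with black lid, 58 mm diameter, 110 mm tall, standing in the rack, its top 115 mm above the bench. Origin at the centre of its underside.
- jar1: Glass jar with black lid, 58 mm diameter, 110 mm tall, standing in the rack, its top 115 mm above the bench. Origin at the centre of its underside.
- jar2: Glass jar with black lid, 58 mm diameter, 110 mm tall, standing in the rack, its top 115 mm above the bench. Origin at the centre of its underside.
Things that resemble listed ones, but are neither listed nor needed, are in the scene too. What is shaped like the plunger_rect but blue or pink is not meant.

How it is judged:
On the way, in this order (a step that is already met when the one before it is completed fails the run):
1. the pump handle is pulled all the way down (value of joint handle above 0.6 rad), for 0.05 s.
2. the handle is eased all the way back up (value of joint handle below 0.04 rad), for 0.1 s.
3. the rectangular plunger is carried over the row of jars, its foot above their tops (y of plunger_rect in the frame of rack between -0.036 and 0.036 m and x of plunger_rect in the frame of rack between -0.21 and 0.21 m and z of plunger_rect in the frame of rack above 0.115 m), for 0.02 s.
At the end, for the whole second after the job is handed in: Fingers hold the rectangular plunger still, foot 3-20 mm above the mould mouth, within 6 mm of centre, 0.10 rad of square, 0.08 rad of upright, not touching the mould; handle up (under 0.04 rad); jars within 20 mm and round plunger within 30 mm of their places, upright (horizontal distance between plunger_rect and mould_mouth below 0.006 m and z of plunger_rect in the frame of mould_mouth between 0.003 and 0.02 m and angle between the x axis of plunger_rect and the x axis of mould, either way round below 0.1 rad and angle between plunger_rect's own z axis and vertical below 0.08 rad and linear speed of plunger_rect below 0.02 m/s and contact force between the fingers and plunger_rect above 1 N and contact force between plunger_rect and mould below 0.2 N and value of joint handle below 0.04 rad and distance of each of jar0, jar1, jar2 from where it was at the start of the episode below 0.02 m and angle between each of jar0, jar1, jar2, plunger_round's own z axis and vertical below 0.15 rad and distance of plunger_round from where it was at the start of the episode below 0.03 m); the arm keeps its last pose, push and grip.
It fails at once if the pump handle springs back (rises faster than 1 rad/s while more than 0.1 rad from fully up) (velocity of joint handle below -1 rad/s and value of joint handle above 0.1 rad).
It fails at once if the plunger touches the mould (contact force between plunger_rect and mould above 0.5 N).
It fails at once if the plunger touches a jar (contact force between plunger_rect and jar0 above 0.5 N or contact force between plunger_rect and jar1 above 0.5 N or contact force between plunger_rect and jar2 above 0.5 N).
It fails at once if a jar is shifted more than 20 mm or tipped (distance of any of jar0, jar1, jar2 from where it was at the start of the episode above 0.02 m or angle between any of jar0, jar1, jar2's own z axis and vertical above 0.15 rad).
It fails at once if the round plunger is shifted more than 30 mm or tipped (distance of plunger_round from where it was at the start of the episode above 0.03 m or angle between plunger_round's own z axis and vertical above 0.15 rad).
It also fails if it takes over 64 s, if anything falls off the work surface, if the arm or the gripper's body presses on something with over 40 N, if the wrist force passes 120 N, or if a joint passes its speed limit or range.

### The arm

A 6-joint arm with a two-finger parallel gripper is mounted at the origin on the work surface. World frame = base frame: x ahead of the robot, y to its left, z up, the work surface at z = 0. Lengths are in m, angles in rad, forces in N, time in s.
With the tool pointing down it reaches from about 0.4 to 0.825 m from the base axis. Payload 7 kg.
Tool frame: the origin (TCP) lies at the very end of the fingers, on their centre line; the grasp point (between the pads) lies 19 mm behind it; z points along the fingers, y is the line along which they close (so a half turn about z gives the same grasp; the last joint's range is limited). The gripper opens to 88 mm and grips with 3 to 60 N. Pads are 19 mm wide; open, the fingers measure 130 mm over their backs; the gripper's body (78 mm by 193 mm) begins 47 mm behind the grasp point.
Start: joints at [-1.031, 0.359, 0.012, 0, -1.224, -0.288], TCP at [0.168, -0.654, 0.227] pointing down, gripper open.
Joint ranges: [-3.07, 3.07], [-1.43, 2.12], [-1.02, 1.25], [-3.03, 1.67], [-3.05, -0], [-3.03, 3.03]. Speed limits (rad/s): [2.39, 2.39, 3.01, 3.14, 3.14, 3.14].

### API

Orientations are given as [roll, pitch, yaw] about the fixed x, y, z axes, in that order (R = Rz(yaw) Ry(pitch) Rx(roll)).
In Python, from station import arm gives the robot as it stands. The module is installed in compiled form; this text tells all that it offers.
- The arm moves only by the shell command python3 -m crank 'ROWS' [FORCE]. ROWS is JSON, a list of rows, each an object of numbers: "dx", "dy", "dz": the shift along the world's x, y, z in m; "twist": the turn about the world's z in degrees; "grip": the opening, from -1 (shut) to 1 (fully open). A call has exactly 5 rows; each row is the pose to reach, as a shift and turn from the pose commanded when the call began; what a row does not reach only later rows make up. A row lasts 1/12 s, in which the tool goes at most 41.7 mm and 7.16 degrees, less where a joint would pass 70% of its speed; a pose out of reach is approached as far as the arm can. A call with a gripper value outside its range is refused whole. The fingers move at their own pace and stop on an object; FORCE is the grip in N (left out, the last holds). Time passes only in rows, so rows that repeat a pose let the fingers close, or fill a call up. It gives the time, the measured TCP pose, the force, the opening and the grip force at its end, in the units of the state.
- arm.get_state(): the state, without advancing time (a new reading comes with each control period).
- arm.grab_frame(name): name is "side" or "top"; returns the picture (480x640x3 uint8, red, green, blue); there is no depth.
- arm.get_calibration(name): a dict with "fx", "fy", "cx", "cy" (pixels), "k1" (the pictures are not rectified: a ray, as slopes to the right and down, at radius r is drawn at 1 + k1 r^2 times it, then the intrinsics apply), "cam_to_world" (4x4, takes a point from camera to world coordinates). Camera axes: x right, y down, z forward; pixel columns grow to the right and rows downward; lengths in m; the calibration is good to about 2 mm. A picture is of the moment at which its call begins. get_calibration takes no time and is no camera call.
- arm.job_done(): hands the job in; it is judged then, once.
The state is a dict: "t": time; "q": joint angles; "qd": joint speeds; "joint_efforts": joint torques, N m; "eef_pos": TCP position; "ee_rot": TCP orientation; "force": force on the tool from outside, world axes, zero at the start; "moment": the same for the moment, N m; "width": finger opening in m; "gripper_force": force on a finger pad.
Only numpy, scipy, OpenCV 4.12 (cv2) and the standard library are available. Lean on these libraries where they do the work, as an engineer would, in place of code of your own. Each camera call takes 0.05 s, during which the arm holds its last target. There are 200 camera calls.

## Working session

There is one attempt and no reset: what is moved stays moved. The work goes in short steps, Python scripts to look and compute and a shell command to move; the robot and the scene stay as the last step left them, time stands still between calls to the robot, and variables do not carry over. Pictures are saved under pics/ and viewed, at most 10 in all, crops included, and the job is handed in when it is done.

```bash
mkdir -p pics; cat > h.py <<'E'
import numpy as np, cv2
from station import arm
def ray(name,u,v):
    c=arm.get_calibration(name); T=np.array(c["cam_to_world"])
    x,y=(u-c["cx"])/c["fx"],(v-c["cy"])/c["fy"]
    rd=np.hypot(x,y); r=rd
    for _ in range(30): r=rd/(1+c["k1"]*r*r)
    s=r/rd if rd>0 else 1
    return T[:3,3],T[:3,:3]@np.array([x*s,y*s,1.0])
def onz(name,u,v,z):
    o,d=ray(name,u,v); return o+d*(z-o[2])/d[2]
def tri(a,b):
    (o1,d1),(o2,d2)=ray("top",*a),ray("side",*b)
    A=np.stack([d1,-d2],1); t=np.linalg.lstsq(A,o2-o1,rcond=None)[0]
    p,q=o1+d1*t[0],o2+d2*t[1]; return (p+q)/2,np.linalg.norm(p-q)
def proj(name,P):
    c=arm.get_calibration(name); T=np.linalg.inv(np.array(c["cam_to_world"]))
    p=T[:3,:3]@np.array(P)+T[:3,3]; x,y=p[0]/p[2],p[1]/p[2]; f=1+c["k1"]*(x*x+y*y)
    return c["fx"]*x*f+c["cx"],c["fy"]*y*f+c["cy"]
E
python3 - <<'E'
from h import *
for n in("top","side"):
    cv2.imwrite(f"pics/{n}0.png",arm.grab_frame(n)[:,:,::-1]); c=arm.get_calibration(n); print(n,c)
print(arm.get_state())
E
```

```text
top {'fx': 614.4757932111959, 'fy': 614.4757932111959, 'cx': 316.56098634056787, 'cy': 247.23141878874662, 'k1': -0.18897590067504785, 'cam_to_world': array([[ 0.01934298, -0.99284123,  0.11786494,  0.43956184],
       [-0.99980242, -0.018668  ,  0.00682816, -0.02000067],
       [-0.00457898, -0.11797373, -0.99300616,  1.30054784],
       [ 0.        ,  0.        ,  0.        ,  1.        ]])}
side {'fx': 447.43064284928886, 'fy': 447.43064284928886, 'cx': 313.14516846904723, 'cy': 242.80592786475793, 'k1': -0.06252496183289945, 'cam_to_world': array([[ 0.99040355, -0.0938264 ,  0.1014762 ,  0.51224016],
       [-0.13791391, -0.62326896,  0.76975032, -0.62351055],
       [-0.00897594, -0.77635843, -0.63022776,  0.63390112],
       [ 0.        ,  0.        ,  0.        ,  1.        ]])}
{'t': 0.1, 'q': array([-1.03087244e+00,  3.59324542e-01,  1.11612484e-02, -2.69179125e-04,
       -1.22410643e+00, -2.88079840e-01]), 'qd': array([ 0.00031826, -0.00121144,  0.00181371,  0.00217726,  0.00175963,
       -0.00070747]), 'joint_efforts': array([-5.49793804e-04, -5.84164453e+01,  2.93753010e+01,  7.01541334e+00,
        1.02334691e-02, -6.45021896e-05]), 'eef_pos': array([ 0.16804523, -0.65330451,  0.22572216]), 'ee_rot': array([ 3.14010808e+00, -1.76009706e-04, -2.88984012e+00]), 'force': array([ 0.16439027, -0.07025894, -0.42558295]), 'moment': array([ 0.01534926, -0.02473091, -0.03201256]), 'gripper_force': 0.0, 'width': 0.08776156263724928}
```

View pics/top0.png

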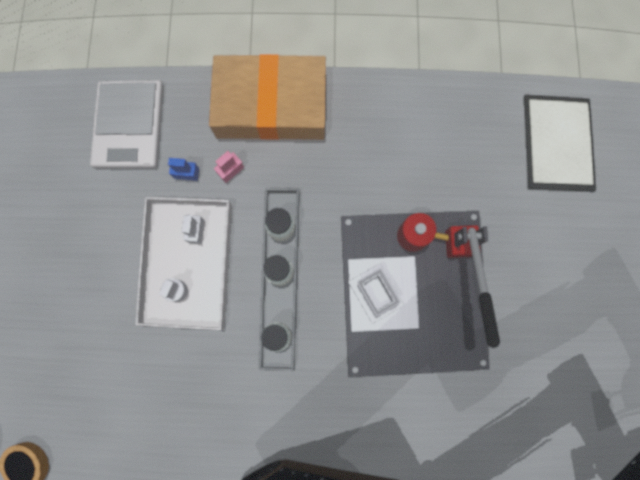

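View pics/side0.png

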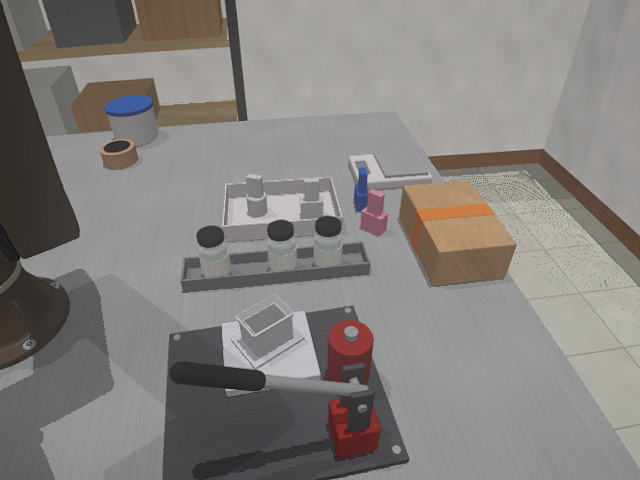

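Top view: press at the right (plate corners about (342,216), (478,211), (489,361), (349,376)), mould lip near (378,293), grip from (485,295) to (493,343), and rack in the middle. The rectangular plunger stands in the tray at (192,228) and the round one at (173,290). The side view agrees: grip (172,372)–(265,380), rectangular plunger (312,190), mould mouth (265,315). I'll enlarge the mould and tray next.

```bash
python3 - <<'E'
from h import *
t=cv2.imread("pics/top0.png"); s=cv2.imread("pics/side0.png")
f=lambda im,x,y,w,h,k:cv2.resize(im[y:y+h,x:x+w],None,fx=k,fy=k,interpolation=cv2.INTER_CUBIC)
a=np.vstack([np.hstack([f(t,345,255,80,60,5),f(t,150,200,80,60,5)]),np.hstack([f(s,220,290,80,60,5),f(s,280,165,80,60,5)])])
cv2.imwrite("pics/crop.png",a)
pc=[(342,216),(478,211),(489,361),(349,376)]
P=np.array([onz("top",*p,.012) for p in pc]); print("plate",P.round(4).tolist(),P.mean(0))
e=[P[0]-P[3],P[1]-P[2],[-(P[1]-P[0])[1],(P[1]-P[0])[0],0],[-(P[2]-P[3])[1],(P[2]-P[3])[0],0]]
print("yaw est",[np.arctan2(v[1],v[0]) for v in e],[np.linalg.norm(v) for v in e])
for n,im,roi in(("top",t,(470,270,35,90)),("side",s,(165,350,105,50))):
    x,y,w,h=roi; m=(im[y:y+h,x:x+w].max(2)<45).astype(np.uint8)
    k,l,st,c=cv2.connectedComponentsWithStats(m); i=1+np.argmax(st[1:,4])
    ys,xs=np.nonzero(l==i); print(n,"grip c",c[i]+[x,y],st[i], cv2.minAreaRect(np.stack([xs+x,ys+y],1).astype(np.float32)))
# jars and tank
print("jars lids", [onz("top",*p,.115).round(4) for p in((279,222),(277,268),(275,337))])
E
```

```text
plate [[0.6604, -0.0639, 0.012], [0.6776, -0.3574, 0.012], [0.3577, -0.3796, 0.012], [0.3243, -0.0838, 0.012]] [ 0.50500778 -0.22115926  0.012     ]
yaw est [np.float64(0.058963773526591566), np.float64(0.06915202748197218), np.float64(0.05878279925228675), np.float64(0.11223729661612206)] [np.float64(0.3366207632155716), np.float64(0.32073332009571287), np.float64(0.29398857847203774), np.float64(0.29767854576562136)]Traceback (most recent call last):
  File "<stdin>", line 12, in <module>
    return _wrapfunc(a, 'argmax', axis=axis, out=out, **kwds)
    return bound(*args, **kwds)
ValueError: attempt to get argmax of an empty sequence
```

View pics/crop.png

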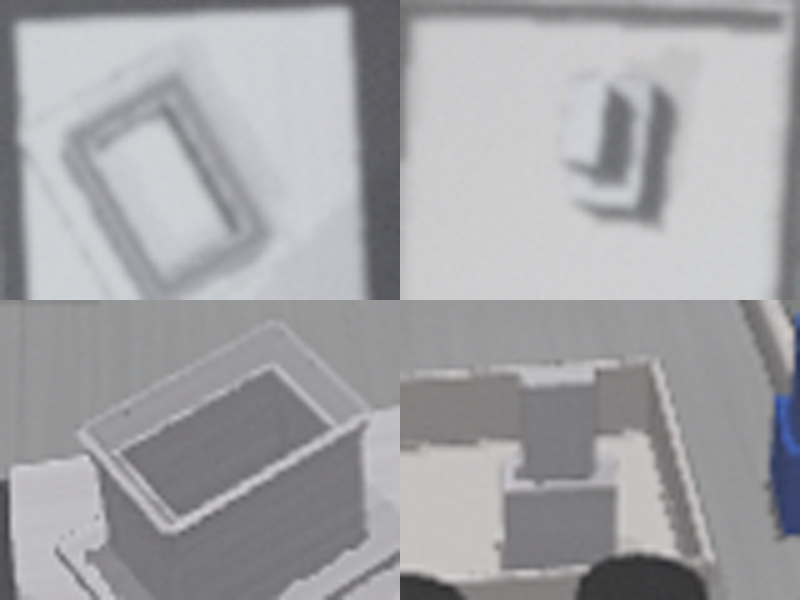

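```bash
python3 - <<'E'
from h import *
t=cv2.imread("pics/top0.png"); s=cv2.imread("pics/side0.png")
for n,im,roi in(("top",t,(473,292,35,60)),("side",s,(165,350,105,50))):
    x,y,w,h=roi; r=im[y:y+h,x:x+w].max(2); print(np.percentile(r,[0,5,20,50]))
    m=(r<55).astype(np.uint8)
    k,l,st,c=cv2.connectedComponentsWithStats(m)
    if k<2: continue
    i=1+np.argmax(st[1:,4]); ys,xs=np.nonzero(l==i); print(n,"grip c",c[i]+[x,y],st[i],cv2.minAreaRect(np.stack([xs+x,ys+y],1).astype(np.float32)))
A=[(358.6,284.6),(381.6,270),(399.4,302),(378,313.6)];B=[(275.4,294),(293.6,312.4),(254,336),(235.6,316.4)]
M=[]
for a,b in zip(A,B):
    p,e=tri(a,b); M.append(p); print("lip",p.round(4),round(e,4))
M=np.array(M); print("mouth",M.mean(0).round(4))
Z=np.array([onz("top",*a,.095) for a in A]);S=np.array([onz("side",*b,.095) for b in B])
for Q in(M,Z,S):
    print(Q.mean(0).round(4),[np.degrees(np.arctan2(*(v[1::-1]))).round(2) for v in(Q[1]-Q[2],Q[0]-Q[3],Q[0]-Q[1],Q[3]-Q[2])],[np.linalg.norm(v).round(3) for v in (Q[1]-Q[2],Q[0]-Q[3],Q[0]-Q[1],Q[3]-Q[2])])
print("plunger top",tri((187.4,224),(311.6,180)), onz("top",187.4,224,.104),onz("side",311.6,180,.104))
# side-view grip/top and foot edges for yaw
g=lambda x,y:(280+(x-400)/5,165+(y-300)/5)
for nm,a,b,z in(("gripfront",(523,385),(597,385),.104),("footfront",(505,488),(617,485),.052)):
    p,q=onz("side",*g(*a),z),onz("side",*g(*b),z); print(nm,p.round(3),q.round(3),np.degrees(np.arctan2(*(q-p)[1::-1])))
print("jars", [onz("top",*p,.115).round(4).tolist() for p in((279,222),(277,268),(275,337))])
print("rack", [onz("top",*p,.032).round(3).tolist() for p in((267,190),(299,191),(295,368),(262,367))])
for ab in(((488,294),(266,380)),((493.5,344),(173,371)),((489.5,319),(218,376))): print("grip",tri(*ab))
E
```

```text
[45.  51.  55.  86.5]
top grip c [487.83241758 319.40384615] [  7   2  18  52 364] ((488.2692565917969, 319.34613037109375), (51.774662017822266, 10.59027099609375), 78.69007110595703)
[29. 41. 48. 74.]
side grip c [216.41086846 376.2305739 ] [   5   11   95   30 1969] ((217.13311767578125, 376.36859130859375), (95.10877227783203, 22.43351936340332), 6.709836959838867)
lip [ 0.5138 -0.0953  0.099 ] 0.0074
lip [ 0.5414 -0.1403  0.0991] 0.0037
lip [ 0.478  -0.1763  0.0957] 0.0011
lip [ 0.4526 -0.1344  0.0983] 0.0029
mouth [ 0.4964 -0.1366  0.098 ]
[ 0.4964 -0.1366  0.098 ] [np.float64(29.57), np.float64(32.58), np.float64(121.51), np.float64(121.18)] [np.float64(0.073), np.float64(0.073), np.float64(0.053), np.float64(0.049)]
[ 0.4954 -0.1368  0.095 ] [np.float64(29.75), np.float64(34.62), np.float64(123.28), np.float64(119.11)] [np.float64(0.072), np.float64(0.068), np.float64(0.054), np.float64(0.048)]
[ 0.4976 -0.1336  0.095 ] [np.float64(31.12), np.float64(31.35), np.float64(119.71), np.float64(122.16)] [np.float64(0.076), np.float64(0.078), np.float64(0.052), np.float64(0.052)]
plunger top (array([0.6239809 , 0.24560437, 0.10584458]), np.float64(0.001934720413526287)) [0.62328631 0.24602407 0.104     ] [0.62536074 0.24882778 0.104     ]
gripfront [0.609 0.243 0.104] [0.642 0.238 0.104] -8.777347189492382
footfront [0.598 0.238 0.052] [0.65  0.233 0.052] -5.95250954641743
jars [[0.6286, 0.0625, 0.115], [0.5383, 0.064, 0.115], [0.4053, 0.0646, 0.115]]
rack [[0.71, 0.096, 0.032], [0.709, 0.028, 0.032], [0.34, 0.028, 0.032], [0.341, 0.096, 0.032]]
grip (array([ 0.4933097 , -0.32585083,  0.19660915]), np.float64(0.005130242886356465))
grip (array([ 0.4005654 , -0.32599572,  0.23332027]), np.float64(0.001808981682048625))
grip (array([ 0.44476888, -0.32425509,  0.21293019]), np.float64(0.0010335031785164719))
```

Mouth is at about (0.4965, -0.136, 0.097) with yaw about 31°, the grip at (0.446, -0.325, 0.21), and the plunger top at (0.624, 0.246, 0.105). I'll go above the grip.

```bash
python3 -m crank '[{"dz":0.04,"grip":1},{"dz":0.08,"grip":1},{"dx":0.025,"dy":0.03,"dz":0.08,"twist":-4,"grip":1},{"dx":0.05,"dy":0.06,"dz":0.08,"twist":-8,"grip":1},{"dx":0.075,"dy":0.09,"dz":0.08,"twist":-11,"grip":1}]' 40
python3 -m crank '[{"dx":0.025,"dy":0.03,"grip":1},{"dx":0.05,"dy":0.06,"grip":1},{"dx":0.075,"dy":0.09,"grip":1},{"dx":0.1,"dy":0.12,"grip":1},{"dx":0.125,"dy":0.15,"grip":1}]'
python3 -m crank '[{"dx":0.025,"dy":0.03,"grip":1},{"dx":0.05,"dy":0.06,"grip":1},{"dx":0.078,"dy":0.088,"grip":1},{"dx":0.078,"dy":0.088,"grip":1},{"dx":0.078,"dy":0.088,"grip":1}]'
```

```text
invalid input at $[0]: expected keys dx, dy, dz, twist, grip
invalid input at $[0]: expected keys dx, dy, dz, twist, grip
invalid input at $[0]: expected keys dx, dy, dz, twist, grip
```

```bash
python3 -m crank '[{"dx":0,"dy":0,"dz":0.04,"twist":0,"grip":1},{"dx":0,"dy":0,"dz":0.08,"twist":0,"grip":1},{"dx":0.025,"dy":0.03,"dz":0.08,"twist":-4,"grip":1},{"dx":0.05,"dy":0.06,"dz":0.08,"twist":-8,"grip":1},{"dx":0.075,"dy":0.09,"dz":0.08,"twist":-11,"grip":1}]' 40
python3 -m crank '[{"dx":0.025,"dy":0.03,"dz":0,"twist":0,"grip":1},{"dx":0.05,"dy":0.06,"dz":0,"twist":0,"grip":1},{"dx":0.075,"dy":0.09,"dz":0,"twist":0,"grip":1},{"dx":0.1,"dy":0.12,"dz":0,"twist":0,"grip":1},{"dx":0.125,"dy":0.15,"dz":0,"twist":0,"grip":1}]'
python3 -m crank '[{"dx":0.025,"dy":0.03,"dz":0,"twist":0,"grip":1},{"dx":0.05,"dy":0.06,"dz":0,"twist":0,"grip":1},{"dx":0.078,"dy":0.088,"dz":0,"twist":0,"grip":1},{"dx":0.078,"dy":0.088,"dz":0,"twist":0,"grip":1},{"dx":0.078,"dy":0.088,"dz":0,"twist":0,"grip":1}]'
```

```text
t: 0.52
eef_pos: [0.2435, -0.5628, 0.3065]
ee_rot: [3.142, 0.001, -3.087]
force: [1.0, 1.1, -0.0]
width: 0.0877
gripper_force: 0.0
t: 0.93
eef_pos: [0.3688, -0.4119, 0.3064]
ee_rot: [3.141, -0.0, -3.082]
force: [1.7, 0.1, 0.4]
width: 0.0876
gripper_force: 0.0
t: 1.35
eef_pos: [0.4473, -0.324, 0.3061]
ee_rot: [3.141, -0.001, -3.078]
force: [-0.8, -1.3, 0.4]
width: 0.0877
gripper_force: 0.0
```

```bash
python3 -m crank '[{"dx":0,"dy":0,"dz":-0.03,"twist":0,"grip":1},{"dx":0,"dy":0,"dz":-0.06,"twist":0,"grip":1},{"dx":0,"dy":0,"dz":-0.09,"twist":0,"grip":1},{"dx":0,"dy":0,"dz":-0.116,"twist":0,"grip":1},{"dx":0,"dy":0,"dz":-0.116,"twist":0,"grip":1}]'
python3 -m crank '[{"dx":0,"dy":0,"dz":0,"twist":0,"grip":-1},{"dx":0,"dy":0,"dz":0,"twist":0,"grip":-1},{"dx":0,"dy":0,"dz":0,"twist":0,"grip":-1},{"dx":0,"dy":0,"dz":0,"twist":0,"grip":-1},{"dx":0,"dy":0,"dz":0,"twist":0,"grip":-1}]' 40
python3 -c "
from h import *
cv2.imwrite('pics/g.png',arm.grab_frame('side')[220:460,100:420,::-1])"
```

```text
t: 1.77
eef_pos: [0.4423, -0.325, 0.1852]
ee_rot: [3.137, -0.008, -3.084]
force: [-1.3, -0.2, 0.2]
width: 0.0879
gripper_force: 0.0
t: 2.18
eef_pos: [0.4467, -0.326, 0.1919]
ee_rot: [-3.141, 0.002, -3.082]
force: [1.2, 0.7, -0.1]
width: 0.0597
gripper_force: 0.0
```

View pics/g.png

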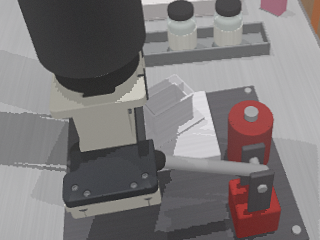

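The gripper straddles the grip and the fingers are still closing.

```bash
for i in 1 2; do python3 -m crank '[{"dx":0,"dy":0,"dz":0,"twist":0,"grip":-1},{"dx":0,"dy":0,"dz":0,"twist":0,"grip":-1},{"dx":0,"dy":0,"dz":0,"twist":0,"grip":-1},{"dx":0,"dy":0,"dz":0,"twist":0,"grip":-1},{"dx":0,"dy":0,"dz":0,"twist":0,"grip":-1}]' 40; done
```

```text
t: 2.65
eef_pos: [0.4451, -0.3216, 0.1892]
ee_rot: [3.134, -0.002, -3.083]
force: [0.3, 21.2, 3.5]
width: 0.0229
gripper_force: 40.1
t: 3.07
eef_pos: [0.4453, -0.3216, 0.1895]
ee_rot: [3.135, -0.001, -3.082]
force: [-0.7, 21.7, 6.9]
width: 0.0235
gripper_force: 40.0
```

```bash
python3 -m crank '[{"dx":-0.005,"dy":0.002,"dz":-0.011,"twist":0,"grip":-1},{"dx":-0.009,"dy":0.003,"dz":-0.022,"twist":0,"grip":-1},{"dx":-0.012,"dy":0.004,"dz":-0.033,"twist":0,"grip":-1},{"dx":-0.015,"dy":0.004,"dz":-0.044,"twist":0,"grip":-1},{"dx":-0.0165,"dy":0.004,"dz":-0.056,"twist":0,"grip":-1}]' 50
python3 -m crank '[{"dx":-0.001,"dy":0,"dz":-0.012,"twist":0,"grip":-1},{"dx":-0.0015,"dy":0,"dz":-0.0235,"twist":0,"grip":-1},{"dx":-0.001,"dy":0,"dz":-0.035,"twist":0,"grip":-1},{"dx":0,"dy":0,"dz":-0.047,"twist":0,"grip":-1},{"dx":0.0025,"dy":0,"dz":-0.06,"twist":0,"grip":-1}]'
python3 -c "
from h import *
cv2.imwrite('pics/d.png',arm.grab_frame('side')[220:460,100:420,::-1]);print(arm.get_state())"
```

```text
t: 3.48
eef_pos: [0.4297, -0.3224, 0.1359]
ee_rot: [-3.14, 0.001, -3.081]
force: [-4.5, -0.8, 10.3]
width: 0.0227
gripper_force: 50.0
t: 3.9
eef_pos: [0.4318, -0.3223, 0.0754]
ee_rot: [-3.141, 0.0, -3.081]
force: [-4.9, 0.5, 11.2]
width: 0.0229
gripper_force: 50.0
{'t': 3.95, 'q': array([-0.27615644,  0.28902767, -0.48320428,  0.00185166, -0.7993774 ,
       -1.23521552]), 'qd': array([ 0.0021731 , -0.03050341,  0.02621598,  0.00540037, -0.08034454,
        0.00278922]), 'joint_efforts': array([ 2.20557447e-01, -3.34332311e+01,  1.91003859e+01,  3.06146063e+00,
        3.52636412e+00, -1.79814541e-02]), 'eef_pos': array([ 0.43200061, -0.32230256,  0.07419004]), 'ee_rot': array([-3.14060822e+00, -1.20529750e-03, -3.08087745e+00]), 'force': array([-7.24447046,  4.6999821 , 26.52518007]), 'moment': array([1.61547715, 2.52877406, 0.03599434]), 'gripper_force': 50.009483098983765, 'width': 0.022903183869816126}
```

View pics/d.png

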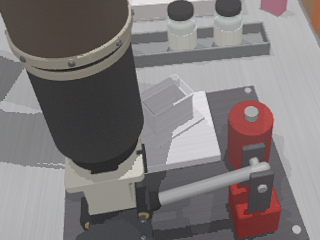

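The handle visibly slopes below level, and the force jump (about 26 N against a 12 N spring) shows it's at the stop. I'll hold with a slight push, then ease it up.

```bash
python3 -m crank '[{"dx":0,"dy":0,"dz":-0.003,"twist":0,"grip":-1},{"dx":0,"dy":0,"dz":-0.003,"twist":0,"grip":-1},{"dx":0,"dy":0,"dz":-0.003,"twist":0,"grip":-1},{"dx":0,"dy":0,"dz":0,"twist":0,"grip":-1},{"dx":-0.001,"dy":0,"dz":0.006,"twist":0,"grip":-1}]'
python3 -m crank '[{"dx":-0.001,"dy":0,"dz":0.006,"twist":0,"grip":-1},{"dx":-0.002,"dy":0,"dz":0.012,"twist":0,"grip":-1},{"dx":-0.0025,"dy":0,"dz":0.018,"twist":0,"grip":-1},{"dx":-0.0025,"dy":0,"dz":0.024,"twist":0,"grip":-1},{"dx":-0.0025,"dy":0,"dz":0.03,"twist":0,"grip":-1}]'
python3 -m crank '[{"dx":0,"dy":0,"dz":0.006,"twist":0,"grip":-1},{"dx":0.0005,"dy":0,"dz":0.012,"twist":0,"grip":-1},{"dx":0.001,"dy":0,"dz":0.018,"twist":0,"grip":-1},{"dx":0.0018,"dy":0,"dz":0.024,"twist":0,"grip":-1},{"dx":0.003,"dy":0,"dz":0.03,"twist":0,"grip":-1}]'
```

```text
t: 4.37
eef_pos: [0.4307, -0.3223, 0.0815]
ee_rot: [-3.141, -0.001, -3.081]
force: [-3.6, -2.5, 8.3]
width: 0.0229
gripper_force: 50.0
t: 4.78
eef_pos: [0.4289, -0.3225, 0.1118]
ee_rot: [-3.14, 0.0, -3.081]
force: [-0.9, -2.9, 5.5]
width: 0.0228
gripper_force: 50.0
t: 5.2
eef_pos: [0.4323, -0.3222, 0.1417]
ee_rot: [-3.14, 0.001, -3.081]
force: [1.3, -2.2, 4.2]
width: 0.023
gripper_force: 50.0
```

```bash
python3 -m crank '[{"dx":0.001,"dy":0,"dz":0.006,"twist":0,"grip":-1},{"dx":0.0025,"dy":0,"dz":0.012,"twist":0,"grip":-1},{"dx":0.004,"dy":0,"dz":0.018,"twist":0,"grip":-1},{"dx":0.006,"dy":0,"dz":0.024,"twist":0,"grip":-1},{"dx":0.008,"dy":0,"dz":0.03,"twist":0,"grip":-1}]'
python3 -m crank '[{"dx":0.002,"dy":0,"dz":0.006,"twist":0,"grip":-1},{"dx":0.005,"dy":0,"dz":0.012,"twist":0,"grip":-1},{"dx":0.0075,"dy":0,"dz":0.018,"twist":0,"grip":-1},{"dx":0.008,"dy":0,"dz":0.021,"twist":0,"grip":-1},{"dx":0.008,"dy":0,"dz":0.021,"twist":0,"grip":-1}]'
python3 -m crank '[{"dx":0,"dy":0,"dz":0.001,"twist":0,"grip":-1},{"dx":0,"dy":0,"dz":0.002,"twist":0,"grip":-1},{"dx":0,"dy":0,"dz":0.002,"twist":0,"grip":-1},{"dx":0,"dy":0,"dz":0.002,"twist":0,"grip":-1},{"dx":0,"dy":0,"dz":0.002,"twist":0,"grip":-1}]'
```

```text
t: 5.62
eef_pos: [0.4405, -0.3217, 0.1712]
ee_rot: [-3.141, 0.001, -3.082]
force: [5.1, -2.3, 0.9]
width: 0.0233
gripper_force: 50.0
t: 6.03
eef_pos: [0.447, -0.3212, 0.1872]
ee_rot: [3.139, -0.003, -3.083]
force: [10.3, -11.2, -26.6]
width: 0.0231
gripper_force: 50.0
t: 6.45
eef_pos: [0.4471, -0.3211, 0.1875]
ee_rot: [3.138, -0.004, -3.084]
force: [14.8, -16.4, -39.5]
width: 0.023
gripper_force: 50.0
```

Firmly against the top stop. Next: relax, open, and lift away.

```bash
python3 -m crank '[{"dx":0,"dy":0,"dz":-0.004,"twist":0,"grip":-1},{"dx":0,"dy":0,"dz":-0.004,"twist":0,"grip":1},{"dx":0,"dy":0,"dz":-0.004,"twist":0,"grip":1},{"dx":0,"dy":0,"dz":-0.004,"twist":0,"grip":1},{"dx":0,"dy":0,"dz":-0.004,"twist":0,"grip":1}]' 20
python3 -m crank '[{"dx":0,"dy":0,"dz":0,"twist":0,"grip":1},{"dx":0,"dy":0,"dz":0,"twist":0,"grip":1},{"dx":0,"dy":0,"dz":0,"twist":0,"grip":1},{"dx":0,"dy":0,"dz":0,"twist":0,"grip":1},{"dx":0,"dy":0,"dz":0,"twist":0,"grip":1}]'
python3 -m crank '[{"dx":0,"dy":0,"dz":0.02,"twist":0,"grip":1},{"dx":0,"dy":0,"dz":0.05,"twist":0,"grip":1},{"dx":0,"dy":0,"dz":0.08,"twist":0,"grip":1},{"dx":0,"dy":0,"dz":0.11,"twist":0,"grip":1},{"dx":0,"dy":0,"dz":0.11,"twist":0,"grip":1}]'
```

```text
t: 6.87
eef_pos: [0.4474, -0.3214, 0.1899]
ee_rot: [3.141, 0.0, -3.082]
force: [0.3, 0.8, -1.1]
width: 0.0444
gripper_force: 0.0
t: 7.28
eef_pos: [0.4476, -0.3217, 0.1897]
ee_rot: [3.142, 0.0, -3.082]
force: [-0.1, 0.2, 0.9]
width: 0.0778
gripper_force: 0.0
t: 7.7
eef_pos: [0.4498, -0.3233, 0.3062]
ee_rot: [-3.136, 0.008, -3.081]
force: [1.3, 0.1, 1.3]
width: 0.0875
gripper_force: 0.0
```

```bash
for i in 1 2; do python3 -m crank '[{"dx":0.011,"dy":0.036,"dz":0,"twist":-1,"grip":1},{"dx":0.022,"dy":0.072,"dz":0,"twist":-2,"grip":1},{"dx":0.033,"dy":0.108,"dz":0,"twist":-3,"grip":1},{"dx":0.044,"dy":0.144,"dz":0,"twist":-4,"grip":1},{"dx":0.055,"dy":0.18,"dz":0,"twist":-5,"grip":1}]'; done
python3 -m crank '[{"dx":0.011,"dy":0.036,"dz":0,"twist":0,"grip":1},{"dx":0.022,"dy":0.072,"dz":0,"twist":0,"grip":1},{"dx":0.033,"dy":0.108,"dz":0,"twist":0,"grip":1},{"dx":0.044,"dy":0.144,"dz":0,"twist":0,"grip":1},{"dx":0.055,"dy":0.18,"dz":0,"twist":0,"grip":1}]'
python3 -m crank '[{"dx":0.01,"dy":0.03,"dz":0,"twist":0,"grip":1},{"dx":0.01,"dy":0.03,"dz":-0.03,"twist":0,"grip":1},{"dx":0.01,"dy":0.03,"dz":-0.06,"twist":0,"grip":1},{"dx":0.01,"dy":0.03,"dz":-0.1,"twist":0,"grip":1},{"dx":0.01,"dy":0.03,"dz":-0.13,"twist":0,"grip":1}]'
python3 -m crank '[{"dx":0,"dy":0,"dz":0,"twist":0,"grip":1},{"dx":0,"dy":0,"dz":0,"twist":0,"grip":1},{"dx":0,"dy":0,"dz":0,"twist":0,"grip":1},{"dx":0,"dy":0,"dz":0,"twist":0,"grip":1},{"dx":0,"dy":0,"dz":0,"twist":0,"grip":1}]'
python3 -c "
from h import *
a=arm.grab_frame('side')[100:260,200:420,::-1];b=arm.grab_frame('top')[180:340,120:340,::-1]
cv2.imwrite('pics/p.png',cv2.resize(np.hstack([a,b]),None,fx=1.8,fy=1.8))"
```

```text
t: 8.12
eef_pos: [0.5027, -0.1401, 0.2996]
ee_rot: [3.142, 0.001, 3.113]
force: [1.4, -1.0, 0.5]
width: 0.0873
gripper_force: 0.0
t: 8.53
eef_pos: [0.5578, 0.0402, 0.2996]
ee_rot: [3.141, 0.0, 3.026]
force: [1.4, -0.4, 0.7]
width: 0.0877
gripper_force: 0.0
t: 8.95
eef_pos: [0.6128, 0.2202, 0.2994]
ee_rot: [3.142, 0.0, 3.027]
force: [0.2, -0.7, 0.1]
width: 0.0876
gripper_force: 0.0
t: 9.37
eef_pos: [0.6217, 0.2483, 0.1665]
ee_rot: [-3.141, -0.002, 3.027]
force: [-0.6, -0.7, -0.4]
width: 0.0876
gripper_force: 0.0
t: 9.78
eef_pos: [0.6238, 0.2489, 0.1722]
ee_rot: [3.139, 0.003, 3.027]
force: [-0.1, 0.3, -0.2]
width: 0.0877
gripper_force: 0.0
```

View pics/p.png

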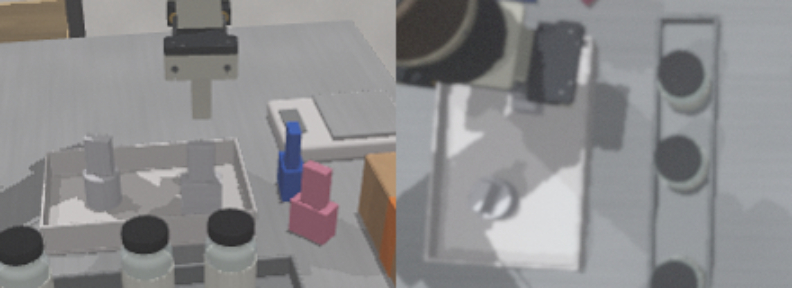

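The side view shows the fingers (column 202 of the enlarged crop) in line with the plunger's grip (202). Descend and grasp.

```bash
python3 -m crank '[{"dx":0,"dy":-0.001,"dz":-0.03,"twist":0,"grip":1},{"dx":0,"dy":-0.001,"dz":-0.06,"twist":0,"grip":1},{"dx":0,"dy":-0.001,"dz":-0.085,"twist":0,"grip":1},{"dx":0,"dy":-0.001,"dz":-0.1,"twist":0,"grip":1},{"dx":0,"dy":-0.001,"dz":-0.109,"twist":0,"grip":1}]'
for i in 1 2 3; do python3 -m crank '[{"dx":0,"dy":0,"dz":0,"twist":0,"grip":-1},{"dx":0,"dy":0,"dz":0,"twist":0,"grip":-1},{"dx":0,"dy":0,"dz":0,"twist":0,"grip":-1},{"dx":0,"dy":0,"dz":0,"twist":0,"grip":-1},{"dx":0,"dy":0,"dz":0,"twist":0,"grip":-1}]' 30; done
```

```text
t: 10.3
eef_pos: [0.6219, 0.2468, 0.0589]
ee_rot: [-3.14, -0.002, 3.027]
force: [-0.4, -0.0, -0.4]
width: 0.0876
gripper_force: 0.0
t: 10.72
eef_pos: [0.6233, 0.2478, 0.062]
ee_rot: [3.14, 0.002, 3.027]
force: [-0.8, 0.5, 0.2]
width: 0.0599
gripper_force: 0.0
t: 11.13
eef_pos: [0.6226, 0.2473, 0.0606]
ee_rot: [-3.142, -0.0, 3.027]
force: [0.3, 0.2, 0.5]
width: 0.0266
gripper_force: 0.0
t: 11.55
eef_pos: [0.6228, 0.2475, 0.0606]
ee_rot: [3.141, 0.0, 3.027]
force: [1.3, 0.9, -0.3]
width: 0.0162
gripper_force: 30.0
```

```bash
python3 -m crank '[{"dx":0,"dy":0,"dz":0.01,"twist":0,"grip":-1},{"dx":0,"dy":0,"dz":0.03,"twist":0,"grip":-1},{"dx":0,"dy":0,"dz":0.055,"twist":0,"grip":-1},{"dx":0,"dy":0,"dz":0.085,"twist":0,"grip":-1},{"dx":0,"dy":0,"dz":0.115,"twist":0,"grip":-1}]'
python3 -m crank '[{"dx":0,"dy":0,"dz":0.03,"twist":0,"grip":-1},{"dx":0,"dy":0,"dz":0.055,"twist":0,"grip":-1},{"dx":0,"dy":0,"dz":0.071,"twist":0,"grip":-1},{"dx":-0.004,"dy":-0.012,"dz":0.071,"twist":0,"grip":-1},{"dx":-0.01,"dy":-0.03,"dz":0.071,"twist":2,"grip":-1}]'
for i in 1 2; do python3 -m crank '[{"dx":-0.009,"dy":-0.027,"dz":0,"twist":3,"grip":-1},{"dx":-0.018,"dy":-0.054,"dz":0,"twist":6,"grip":-1},{"dx":-0.027,"dy":-0.081,"dz":0,"twist":9,"grip":-1},{"dx":-0.036,"dy":-0.108,"dz":0,"twist":12,"grip":-1},{"dx":-0.045,"dy":-0.135,"dz":0,"twist":15,"grip":-1}]'; done
python3 -m crank '[{"dx":-0.009,"dy":-0.027,"dz":0,"twist":3,"grip":-1},{"dx":-0.017,"dy":-0.05,"dz":0,"twist":5.8,"grip":-1},{"dx":-0.023,"dy":-0.07,"dz":0,"twist":5.8,"grip":-1},{"dx":-0.026,"dy":-0.083,"dz":0,"twist":5.8,"grip":-1},{"dx":-0.026,"dy":-0.083,"dz":0,"twist":5.8,"grip":-1}]'
python3 -m crank '[{"dx":0,"dy":0,"dz":0,"twist":0,"grip":-1},{"dx":0,"dy":0,"dz":0,"twist":0,"grip":-1},{"dx":0,"dy":0,"dz":0,"twist":0,"grip":-1},{"dx":0,"dy":0,"dz":0,"twist":0,"grip":-1},{"dx":0,"dy":0,"dz":0,"twist":0,"grip":-1}]'
python3 -c "
from h import *
a=arm.grab_frame('side');b=arm.grab_frame('top');cv2.imwrite('pics/s1.png',a[:,:,::-1]);cv2.imwrite('pics/t1.png',b[:,:,::-1])
f=lambda im,x,y:cv2.resize(im[y:y+150,x:x+100],None,fx=4,fy=4,interpolation=cv2.INTER_CUBIC)
cv2.imwrite('pics/m.png',np.hstack([f(a,215,220),f(b,330,220)])[:,:,::-1])"
```

```text
t: 11.97
eef_pos: [0.6218, 0.2466, 0.1765]
ee_rot: [-3.14, -0.002, 3.027]
force: [1.8, -0.3, -1.3]
width: 0.0157
gripper_force: 30.0
t: 12.38
eef_pos: [0.6125, 0.2178, 0.2472]
ee_rot: [3.14, 0.001, 3.062]
force: [0.2, 0.1, -3.4]
width: 0.016
gripper_force: 30.0
t: 12.8
eef_pos: [0.5658, 0.0804, 0.2457]
ee_rot: [-3.141, -0.002, -2.957]
force: [1.2, -0.9, -2.5]
width: 0.0162
gripper_force: 30.0
t: 13.22
eef_pos: [0.5206, -0.0544, 0.2459]
ee_rot: [3.141, -0.002, -2.695]
force: [0.5, -0.6, -2.4]
width: 0.0158
gripper_force: 30.0
t: 13.63
eef_pos: [0.4944, -0.1379, 0.2459]
ee_rot: [3.141, -0.002, -2.599]
force: [0.1, 0.7, -2.3]
width: 0.0157
gripper_force: 30.0
t: 14.05
eef_pos: [0.4967, -0.1351, 0.2465]
ee_rot: [3.141, -0.0, -2.596]
force: [-0.3, -0.0, -3.1]
width: 0.0153
gripper_force: 30.0
```

View pics/m.png

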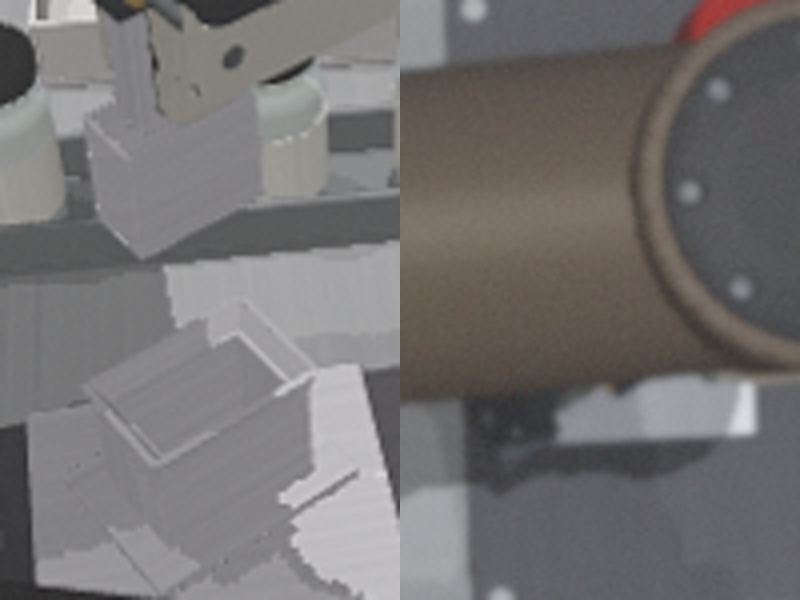

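The plunger hangs upright over the mould. In the side crop the foot's bottom corners are at (97,205), (143,260) and (262,195), and the lip corners at (85,388), (157,466), (315,372) and (240,300). I'll compute the offset from these.

```bash
python3 - <<'E'
from h import *
g=lambda x,y:(215+x/4,220+y/4)
for zf in(.187,.190,.193):
    F=[onz("side",*g(*p),zf) for p in((97,205),(143,260),(262,195))]
    print(zf,"foot c",((F[0]+F[2])/2).round(4),"yaw long",np.degrees(np.arctan2(*(F[2]-F[1])[1::-1])),"short",np.degrees(np.arctan2(*(F[0]-F[1])[1::-1])),np.linalg.norm(F[2]-F[1]),np.linalg.norm(F[0]-F[1]))
L=np.array([onz("side",*g(*p),.095) for p in((85,388),(157,466),(315,372),(240,300))])
print("mouth",L.mean(0).round(4),[np.degrees(np.arctan2(*v[1::-1])).round(1) for v in(L[2]-L[1],L[3]-L[0],L[0]-L[1],L[3]-L[2])],[np.linalg.norm(v).round(3) for v in(L[2]-L[1],L[3]-L[0],L[0]-L[1],L[3]-L[2])])
# platen/plate checks, yaw by top cavity: long edges of the dark lip
t=cv2.imread("pics/top0.png"); h=lambda x,y:(345+x/5,255+y/5)
for nm,a,b in(("lip R",(183,75),(272,235)),("lip L",(68,148),(165,293)),("cav R",(170,103),(238,235)),("cav L",(95,150),(165,280))):
    p,q=onz("top",*h(*a),.095),onz("top",*h(*b),.095); print(nm,np.degrees(np.arctan2(*(p-q)[1::-1])).round(1))
E
```

```text
0.187 foot c [ 0.4976 -0.1291  0.187 ] yaw long 32.021281907899244 short 116.86021403607967 0.05287699524536491 0.035317813244998573
0.19 foot c [ 0.4977 -0.1325  0.19  ] yaw long 32.0212819078992 short 116.86021403607974 0.0525220375644183 0.03508072849713469
0.193 foot c [ 0.4978 -0.1358  0.193 ] yaw long 32.02128190789924 short 116.8602140360798 0.05216707988347166 0.03484364374927062
mouth [ 0.4977 -0.1351  0.095 ] [np.float64(31.0), np.float64(31.6), np.float64(121.8), np.float64(121.1)] [np.float64(0.076), np.float64(0.076), np.float64(0.051), np.float64(0.052)]
lip R 29.7
lip L 34.6
cav R 27.9
cav L 29.1
```

```bash
python3 -m crank '[{"dx":0,"dy":-0.001,"dz":-0.015,"twist":0,"grip":-1},{"dx":0,"dy":-0.001,"dz":-0.032,"twist":0,"grip":-1},{"dx":0,"dy":-0.001,"dz":-0.045,"twist":0,"grip":-1},{"dx":0,"dy":-0.001,"dz":-0.055,"twist":0,"grip":-1},{"dx":0,"dy":-0.001,"dz":-0.062,"twist":0,"grip":-1}]'
python3 -m crank '[{"dx":0,"dy":0,"dz":-0.005,"twist":0,"grip":-1},{"dx":0,"dy":0,"dz":-0.01,"twist":0,"grip":-1},{"dx":0,"dy":0,"dz":-0.014,"twist":0,"grip":-1},{"dx":0,"dy":0,"dz":-0.018,"twist":0,"grip":-1},{"dx":0,"dy":0,"dz":-0.021,"twist":0,"grip":-1}]'
python3 -m crank '[{"dx":0,"dy":0,"dz":0,"twist":0,"grip":-1},{"dx":0,"dy":0,"dz":0,"twist":0,"grip":-1},{"dx":0,"dy":0,"dz":0,"twist":0,"grip":-1},{"dx":0,"dy":0,"dz":0,"twist":0,"grip":-1},{"dx":0,"dy":0,"dz":0,"twist":0,"grip":-1}]'
python3 -c "
from h import *
a=arm.grab_frame('side')
cv2.imwrite('pics/n.png',cv2.resize(a[240:350,210:330],None,fx=5,fy=5,interpolation=cv2.INTER_CUBIC)[:,:,::-1])
print(arm.get_state()['eef_pos'])"
```

```text
t: 14.57
eef_pos: [0.4963, -0.1365, 0.1835]
ee_rot: [3.141, -0.001, -2.596]
force: [-0.5, 0.3, -2.6]
width: 0.016
gripper_force: 30.0
t: 14.98
eef_pos: [0.4968, -0.1367, 0.1634]
ee_rot: [-3.141, 0.0, -2.597]
force: [0.4, -0.1, -3.3]
width: 0.016
gripper_force: 30.0
t: 15.4
eef_pos: [0.4968, -0.1367, 0.1638]
ee_rot: [-3.141, 0.0, -2.597]
force: [0.1, -0.6, -2.7]
width: 0.0159
gripper_force: 30.0
[ 0.49676775 -0.13671768  0.16379026]
```

View pics/n.png

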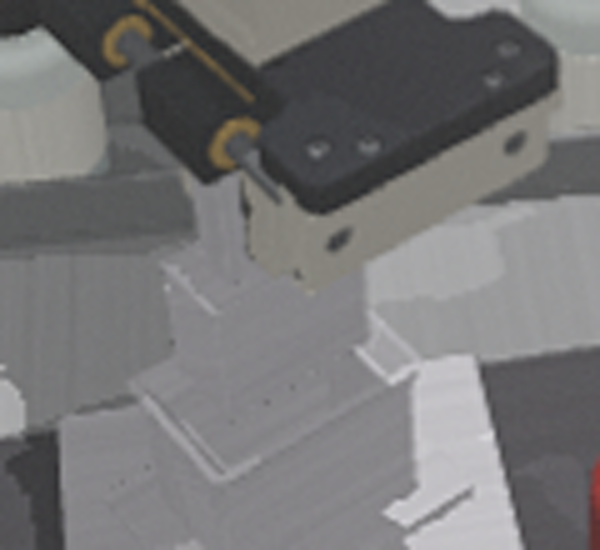

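Plunger sits just above the mouth, roughly centred, with low contrast. I'll stretch the contrast once and check.

```bash
python3 -c "
from h import *
a=cv2.cvtColor(arm.grab_frame('side'),cv2.COLOR_RGB2GRAY)[280:345,230:300].astype(float)
a=np.clip((a-95)*255/100,0,255).astype(np.uint8)
cv2.imwrite('pics/e.png',cv2.resize(a,None,fx=8,fy=8,interpolation=cv2.INTER_CUBIC))"
```

```text
(no output)
```

View pics/e.png

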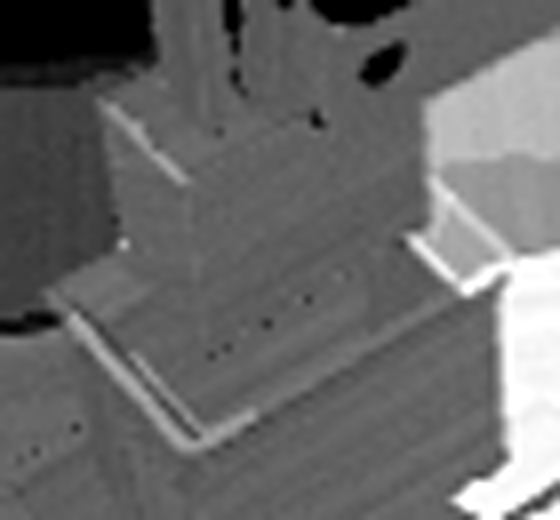

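```bash
python3 - <<'E'
from h import *
g=lambda x,y:(230+x/8,280+y/8)
P=np.array(arm.get_state()["eef_pos"]); zb=P[2]-.0566; th=np.radians(31.2); R=np.array([[np.cos(th),-np.sin(th)],[np.sin(th),np.cos(th)]])
for nm,sx,sy,z in(("leftT",-1,1,zb+.048),("nearT",-1,-1,zb+.048),("rightT",1,-1,zb+.048),("rightB",1,-1,zb),("nearB",-1,-1,zb)):
    q=R@np.array([sx*.027,sy*.015])+P[:2]; u,v=proj("side",[*q,z]); print(nm,round((u-230)*8),round((v-280)*8))
a=onz("side",*g(102,97),zb+.048);b=onz("side",*g(190,185),zb+.048)
c=(a+b)/2; c[:2]+=R@[.027,0]; print("foot c from side",c.round(4),"short yaw",np.degrees(np.arctan2(*(a-b)[1::-1])))
L=np.array([onz("side",*g(*p),.095) for p in((52,292),(192,450),(510,262))]); print("mouth side",((L[0]+L[2])/2).round(4),np.degrees(np.arctan2(*(L[2]-L[1])[1::-1])))
for nm,sx,sy in(("leftL",-1,1),("nearL",-1,-1),("rightL",1,-1)):
    q=R@np.array([sx*.04,sy*.028])+[.4965,-.136]; u,v=proj("side",[*q,.095]); print(nm,round((u-230)*8),round((v-280)*8))
E
```

```text
leftT 87 93
nearT 175 183
rightT 413 51
rightB 427 223
nearB 199 356
foot c from side [ 0.4995 -0.1379  0.1551] short yaw 121.91726266738418
mouth side [ 0.4979 -0.1346  0.095 ] 30.86344183280143
leftL 30 297
nearL 184 470
rightL 519 269
```

The foot is off by about (+1.6, −3 mm) relative to the mouth. A small trim, settle, then hand in.

```bash
for i in 1 ; do python3 -m crank '[{"dx":-0.001,"dy":0.0015,"dz":-0.001,"twist":0,"grip":-1},{"dx":-0.001,"dy":0.0015,"dz":-0.001,"twist":0,"grip":-1},{"dx":-0.001,"dy":0.0015,"dz":-0.001,"twist":0,"grip":-1},{"dx":-0.001,"dy":0.0015,"dz":-0.001,"twist":0,"grip":-1},{"dx":-0.001,"dy":0.0015,"dz":-0.001,"twist":0,"grip":-1}]'; done
python3 -m crank '[{"dx":0,"dy":0,"dz":0,"twist":0,"grip":-1},{"dx":0,"dy":0,"dz":0,"twist":0,"grip":-1},{"dx":0,"dy":0,"dz":0,"twist":0,"grip":-1},{"dx":0,"dy":0,"dz":0,"twist":0,"grip":-1},{"dx":0,"dy":0,"dz":0,"twist":0,"grip":-1}]'
python3 -c "
from station import arm
print(arm.job_done())"
```

```text
t: 15.92
eef_pos: [0.4957, -0.1352, 0.1626]
ee_rot: [-3.142, -0.0, -2.597]
force: [0.7, -0.0, -3.5]
width: 0.0159
gripper_force: 30.0
t: 16.33
eef_pos: [0.4956, -0.1352, 0.1626]
ee_rot: [3.142, -0.0, -2.597]
force: [0.6, 0.9, -3.0]
width: 0.0162
gripper_force: 30.0
the job is handed in; nothing more can be done
None
```

I handed the job in at 16.3 s but it returned no verdict; I pulled the handle to its bottom stop and eased it back to the top, then carried the rectangular plunger over the jars, and it is held still about 11 mm above the mould mouth, within about 2 mm of centre by my measurements.

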